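# Load filter capsules from a snap-lid case into the filter tester's drawer

### The arm

A 6-joint arm with a two-finger parallel gripper is mounted at the origin on the work surface. World frame = base frame: x ahead of the robot, y to its left, z up, the work surface at z = 0. Lengths are in m, angles in degrees, forces in N, time in s.
With the tool pointing down it reaches from about 0.25 to 0.775 m from the base axis. Payload 8.9 kg.
Tool frame: the origin (TCP) lies on the centre line of the jaws, within the pads' length; the fingertips stand 19 mm ahead of it and the grasp point (between the pads) is the TCP (bot.tip_extent is the distance from the TCP to the fingertips, in m); z points along the fingers, y is the direction in which the jaws open and shut (so a half turn about z gives the same grasp; the last joint's range is limited). The gripper opens to 85 mm and grips with 20 to 120 N. Pads are 22 mm wide; open, the fingers measure 114 mm over their backs; the gripper's body (76 mm by 85 mm) begins 54 mm behind the grasp point. The pads swing forward as they close: fully open they stand 13 mm farther back than shut.
Start: joints at [56.19, 16.656, -8.789, 64.555, 0, 82.019], TCP at [0.229, 0.473, 0.25] pointing down, gripper open.
Joint ranges: [-144.48, 144.48], [-52.06, 99.96], [-74.48, 78.29], [-112.23, 115.85], [-86.99, 84.42], [-180, 180]. Speed limits (degrees/s): [127.2, 127.2, 159.86, 180, 180, 180].

### API

Orientations are given as a 3x3 rotation matrix whose columns are the frame's x, y, z axes.
In Python, from station import bot gives the robot as it stands. Calls block until the motion is done:
- bot.reach(position, orientation): joint-space move of the TCP to a pose.
- bot.move_l(position, frame=None, rate=0.15, force_limit=None): straight line of the TCP; frame=None keeps the orientation; rate is the mean speed in m/s. With force_limit (N) it stops when the force on the tool has changed by that much, and returns True; else False.
- bot.set_joints(angles): joint-space move.
- bot.move_gripper(opening, strength=None): finger opening in m; strength is the grip in N (None keeps the last); returns when the fingers have stopped.
- bot.dwell(seconds).
- bot.ik(position, orientation): joint angles nearest the present ones, or None.
- bot.get_state(): the state.
- bot.snapshot(name): name is "scene" or "top"; returns a dict with "image" (384x512x3 uint8, red, green, blue), "K" (3x3 intrinsics, pixels), "R" (3x3) and "t" (3): a world point X has camera coordinates R X + t. Camera axes: x right, y down, z forward; pixel columns grow to the right and rows downward; lengths in m; the calibration is good to about 2 mm. A picture is of the moment at which its call begins. There is no depth.
A pose or a line that the arm cannot do raises bot.IKError and nothing moves.
- bot.finish_job(): hands the job in, once; it reports no verdict.
The state is a dict: "time": time; "joint_positions": joint angles; "joint_velocities": joint speeds; "tau": joint torques, N m; "tcp_pos": TCP position; "tool_rot": TCP orientation; "force": force on the tool from outside, world axes, zero at the start; "torque": the same for the moment, N m; "finger_gap": finger opening in m.
Only numpy, scipy, OpenCV 4.12 (cv2) and the standard library are available. Lean on these libraries where they do the work, as an engineer would, in place of code of your own. Each camera call takes 0.05 s, during which the arm holds its last target.

### The job

Use the pry bar in the notch of the filter case to lever up the front of its snap-fit lid, then lift the lid off and lay it flat on the bench, right way up. Stand every filter capsule from the case upright in a bay of the tester's open drawer, and only then push the drawer fully home. Leave the pry bar lying on its mat and do not disturb the bottle, the beaker or the weight.

Things in the scene. Friction and masses are not known exactly. Their poses are not given: they have to be found in the camera images.
- case: Filter case: fixed dark grey tub 96 (x) x 244 (y) x 98 mm high, walls 6 mm; stands left or right of the robot's middle. Origin: centre of its underside; z up; its front is the -x side. Foam floor 24 mm above the bench; two foam dividers, tops 50 mm above the bench, make three bays at y = -74, 0, +74 mm.
- notch (a point): Middle of the pry notch's floor at the outer face of the case's front wall, 90 mm above the bench; axes as the case's. The notch is a gap 46 mm wide and 8 mm high in the top of the wall, under the lid's plate. Lay the blade flat on the ledge before it, slide it in about 22 mm past this point, and press the handle down; the bar pivots on the ledge's outer edge.
- lid: Light grey snap-fit lid, 0.22 kg: plate 96 x 244 x 6 mm, a 14 mm deep skirt below, a grip rib on top. Origin: centre of the skirt's lower edge (84 mm above the bench when snapped on; plate top 20 mm higher); z up, y along its length. Two strong sprung catches hold its front, two weak ones its back: pried, the front stays about 10 mm up and the back lets go with about 6 N on the rib.
- lid_edge (a point): Middle of the lid's front edge, at the underside of the plate, above the notch; 98 mm above the bench while the lid is snapped on.
- lid_rib (a point): A point in the middle of the lid's grip rib, 8 mm below its top. The rib is 80 mm long (lid's y), 14 mm thick (lid's x) and stands 18 mm above the plate.
- filter_a: Filter capsule (may be absent): white round body 52 mm diameter, 44 mm high, with a spigot 30 mm diameter and 20 mm high on top (64 mm in all), about 0.12 kg. Origin: centre of its underside, z up. It stands in a bay of the case; take it by the spigot.
- filter_b: Another such filter capsule (may be absent).
- filter_c: Another such filter capsule (may be absent).
- tester: The filter tester, a fixed grey instrument 264 mm wide (y), 240 mm deep (x), 112 mm high, with low fittings on top. Origin: on the bench, 50 mm in front of the middle of its front face; x into the instrument, z up. It may stand left or right.
- drawer (a joint): How far the tester's sample drawer is open, m: 0 home, up to 0.13; it slides out towards the tester's -x. Light sliding friction; over the last 11 mm a roller catch resists with about 10 N, then pulls it home and holds it.
- drawer_face (a point): Middle of the outer face of the drawer's front panel, 55 mm above the bench; the panel is 256 mm wide, 16 mm thick and reaches from 8 to 102 mm above the bench. When home, the panel's back lies on the tester's front face. Push it along +x of this point's axes (as the tester's).
- drawer_floor (a point): Centre of the drawer's floor, on its upper face, 15 mm above the bench; axes as the tester's. The inside is 82 mm deep (x), 224 mm wide, walls 42 mm high above the floor's underside, two dividers 35 mm high make three bays.
- bay0 (a point): Centre of the drawer's right bay (tester's -y) on its floor; the bays are 82 mm deep and about 72 mm wide.
- bay1 (a point): Centre of the drawer's middle bay, on its floor.
- bay2 (a point): Centre of the drawer's left bay (tester's +y), on its floor.
- prybar: Pry bar 200 mm long, 0.18 kg: a black handle 105 x 24 x 20 mm high and a flat steel blade 95 x 22 x 4 mm at mid height of the handle. Origin: centre of its underside in the middle of its length; x towards the blade's tip. The handle spans x = -100 to +5 mm, the blade +5 to +100 mm. It balances at about x = -23 mm.
- bar_tip (a point): Middle of the end of the blade, at mid thickness (10 mm above the bar's underside).
- bar_grip (a point): Point inside the handle near the balance point, 25 mm behind the middle of the bar, at mid height.
- mat: The fixed tool mat, 120 (x) x 250 (y) x 3 mm, on which the pry bar lies. Origin: centre of its underside.
- reagent: Bystander: amber bottle, 64 mm diameter, 130 mm high. Origin: centre of its underside.
- beaker: Bystander: glass beaker, 70 mm diameter, 80 mm high. Origin: centre of its underside.
- weight: Bystander: steel knob weight, 44 mm diameter, 76 mm high. Origin: centre of its underside.
- ledge (a point): Middle of the upper outer edge of the pry ledge, the bar's fulcrum: a shelf 50 mm wide, level with the notch's floor (90 mm above the bench), that stands 12 mm out (-x) from the case's front wall. The lid's front springs clear once the bar is tilted some 12 to 20 degrees (peak about 8 N at the handle).

How it is judged (in metres and radians):
On the way, in this order (a step that is already met when the one before it is completed fails the run):
1. the pry bar's blade lifts the lid's front edge by over 3 mm, with no finger on the lid (z of lid_edge in the frame of case between 0.101 and 0.115 m and contact force between prybar and lid above 2 N and contact force between the fingers and lid below 0.5 N), for 0.04 s.
2. the lid's front edge has sprung clear of its catches (over 8 mm up) with no finger on the lid (z of lid_edge in the frame of case above 0.106 m and contact force between the fingers and lid below 0.5 N), for 0.2 s.
3. the lid lies flat on the bench, right way up, released (height (world z) of lid below 0.006 m and angle between lid's own z axis and vertical below 0.06 rad and contact force between the fingers and lid below 0.3 N), for 0.2 s.
4. every filter capsule stands upright in the open drawer's bays (x of filter_a in the frame of drawer_floor between -0.03 and 0.03 m and y of filter_a in the frame of drawer_floor between -0.105 and 0.105 m and z of filter_a in the frame of drawer_floor between -0.005 and 0.006 m and angle between each of filter_a, filter_b, filter_c's own z axis and vertical below 0.1 rad and x of filter_b in the frame of drawer_floor between -0.03 and 0.03 m and y of filter_b in the frame of drawer_floor between -0.105 and 0.105 m and z of filter_b in the frame of drawer_floor between -0.005 and 0.006 m and x of filter_c in the frame of drawer_floor between -0.03 and 0.03 m and y of filter_c in the frame of drawer_floor between -0.105 and 0.105 m and z of filter_c in the frame of drawer_floor between -0.005 and 0.006 m and value of joint drawer above 0.05 m), for 0.2 s.
5. the drawer is home, with the capsules in it (value of joint drawer below 0.003 m and x of filter_a in the frame of drawer_floor between -0.03 and 0.03 m and y of filter_a in the frame of drawer_floor between -0.105 and 0.105 m and z of filter_a in the frame of drawer_floor between -0.005 and 0.006 m and angle between each of filter_a, filter_b, filter_c's own z axis and vertical below 0.1 rad and x of filter_b in the frame of drawer_floor between -0.03 and 0.03 m and y of filter_b in the frame of drawer_floor between -0.105 and 0.105 m and z of filter_b in the frame of drawer_floor between -0.005 and 0.006 m and x of filter_c in the frame of drawer_floor between -0.03 and 0.03 m and y of filter_c in the frame of drawer_floor between -0.105 and 0.105 m and z of filter_c in the frame of drawer_floor between -0.005 and 0.006 m), for 0.2 s.
At the end, for the whole second after the job is handed in: The drawer is home (within 3 mm) and every capsule present stands upright on its floor (within 0.1 rad); the lid lies flat on the bench right way up (within 0.06 rad and 6 mm); the pry bar lies flat with its middle on the mat; nothing moves and the robot touches nothing (all of step 5 and height (world z) of lid below 0.006 m and angle between lid's own z axis and vertical below 0.06 rad and x of prybar in the frame of mat between -0.06 and 0.06 m and y of prybar in the frame of mat between -0.125 and 0.125 m and height (world z) of bar_grip below 0.022 m and height (world z) of bar_tip below 0.03 m and linear speed of each of prybar, lid below 0.02 m/s).
It fails at once if the bottle, the beaker or the weight is shifted by more than 30 mm (distance of any of reagent, beaker, weight from where it was at the start of the episode above 0.03 m).
Of filter_a, filter_b, filter_c only 2 to 3 are there at a start; the rules pass over those that are not, and their reading is None.
At some moment in a run one of prybar may be knocked a few centimetres aside while the robot is not near it.
Once in a run the grip may slacken for a moment while it holds something.
It also fails if it takes over 210 s, if anything falls off the work surface, if the arm or the gripper's body presses on something with over 40 N, if the wrist force passes 120 N, or if a joint passes its speed limit or range.

## Working session

There is one attempt and no reset: what is moved stays moved. The work goes in short steps, each a Python script; the robot and the scene stay as the last script left them, time stands still between calls to the robot, and variables do not carry over. Pictures are saved under pics/ and viewed, and the job is handed in when it is done.

```bash
ls; mkdir -p pics
python3 - <<'E'
from station import bot
import cv2, numpy as np
for n in ("scene","top"):
    s=bot.snapshot(n); cv2.imwrite(f"pics/{n}0.png",s["image"][:,:,::-1])
    print(n,s["K"],s["R"],s["t"])
print(bot.get_state()); print(bot.tip_extent)
E
```

```text
pics
scene [[404.95182632   0.         256.23115771]
 [  0.         404.95182632 191.44144041]
 [  0.           0.           1.        ]] [[-0.28068652  0.95970492  0.01347413]
 [ 0.78342994  0.23719607 -0.57443498]
 [-0.55448409 -0.15068012 -0.81843931]] [ 0.15174924 -0.40700262  1.6790392 ]
top [[364.7582388    0.         253.07610832]
 [  0.         364.7582388  198.67703319]
 [  0.           0.           1.        ]] [[-0.02514819 -0.99957569  0.01469694]
 [-0.98081972  0.02182844 -0.19369098]
 [ 0.19328798 -0.01928603 -0.9809525 ]] [0.01492777 0.62156008 1.06124758]
{'time': 0.1, 'joint_positions': array([ 5.61917226e+01,  1.66850227e+01, -8.82515961e+00,  6.45531711e+01,
        4.15986398e-04,  8.20185560e+01]), 'joint_velocities': array([-0.07602584, -0.04361828,  0.1808213 ,  0.09067313,  0.03719963,
        0.00038842]), 'tau': array([ 1.77956415e-03, -5.37977064e+01,  3.31919038e+01,  9.19728249e-03,
       -2.10985900e-04,  5.18934894e-05]), 'tcp_pos': array([0.22852014, 0.4722738 , 0.24980618]), 'tool_rot': array([[-9.00114789e-01,  4.35652361e-01, -6.21275532e-04],
       [ 4.35652775e-01,  9.00114339e-01, -9.14711947e-04],
       [ 1.60722596e-04, -1.09400616e-03, -9.99999389e-01]]), 'force': array([0.12437092, 0.81747896, 0.70786018]), 'torque': array([ 0.02338915,  0.01192792, -0.01476352]), 'finger_gap': 0.08549331107126464}
0.019
```

View pics/scene0.png

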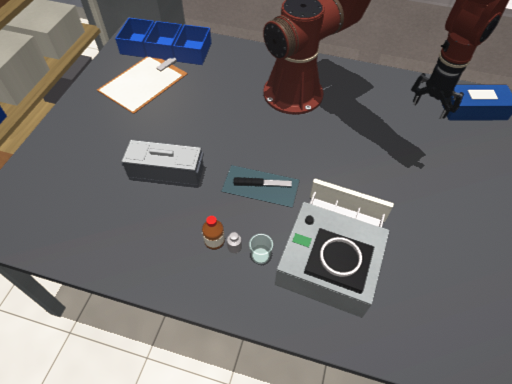

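View pics/top0.png

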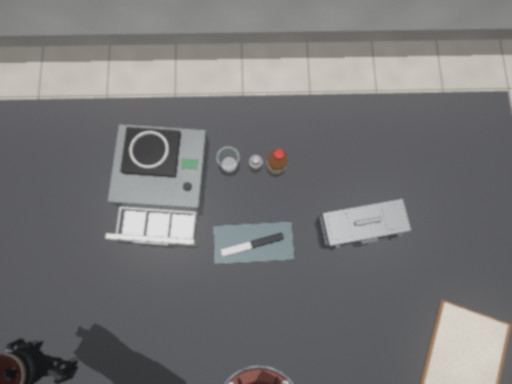

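```bash
cat > h.py <<'E'
from station import bot
import cv2, numpy as np
def snap(n): return bot.snapshot(n)
def px2w(s,uv,z):
    uv=np.atleast_2d(np.asarray(uv,float)); K,R,t=map(np.asarray,(s["K"],s["R"],s["t"]))
    d=np.c_[uv,np.ones(len(uv))]@np.linalg.inv(K).T@R; c=-R.T@t
    return c+d*((z-c[2])/d[:,2])[:,None]
def w2px(s,X):
    X=np.atleast_2d(X); p=(X@np.asarray(s["R"]).T+s["t"])@np.asarray(s["K"]).T
    return p[:,:2]/p[:,2:]
def crop(s,u0,v0,w,h,k,name):
    im=s["image"][v0:v0+h,u0:u0+w,::-1]
    cv2.imwrite("pics/"+name+".png",cv2.resize(im,None,fx=k,fy=k,interpolation=cv2.INTER_CUBIC))
E
python3 - <<'E'
from h import *
t=snap("top"); s=snap("scene")
crop(t,310,190,110,70,7,"t_case"); crop(t,200,210,110,65,7,"t_bar"); crop(t,95,115,120,140,4,"t_test")
crop(s,115,130,100,65,7,"s_case"); crop(s,215,155,100,60,7,"s_bar"); crop(s,270,175,130,130,4,"s_test")
E
```

```text
(no output)
```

View pics/t_case.png

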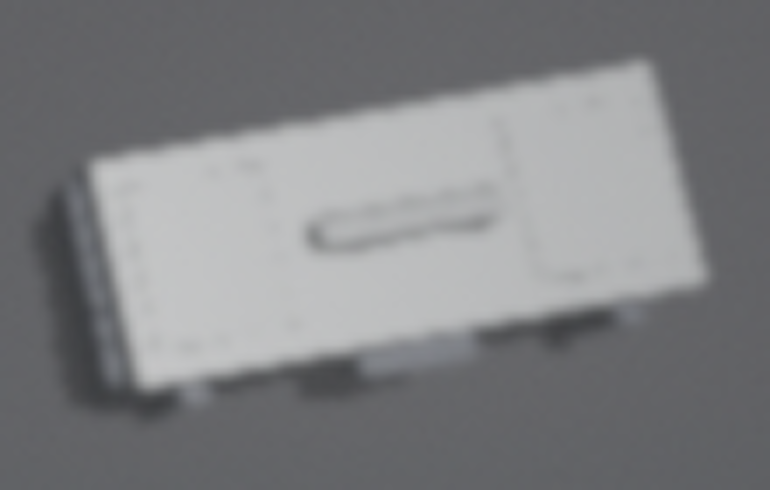

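View pics/t_bar.png

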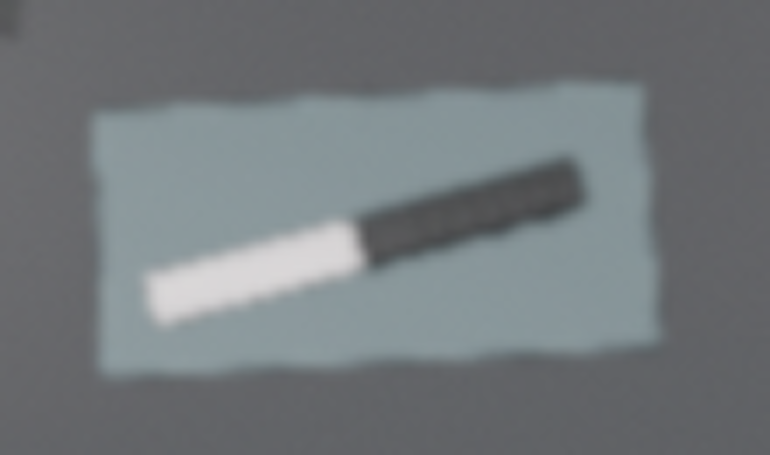

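View pics/t_test.png

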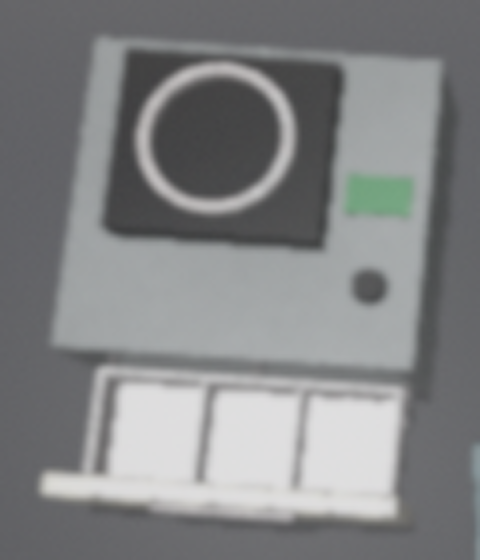

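View pics/s_case.png

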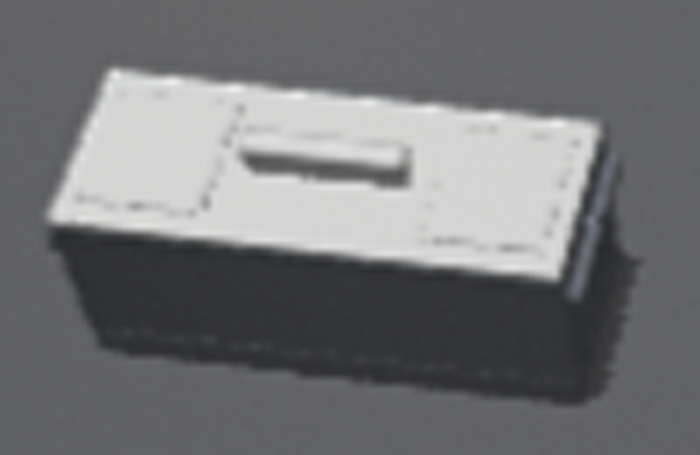

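View pics/s_test.png

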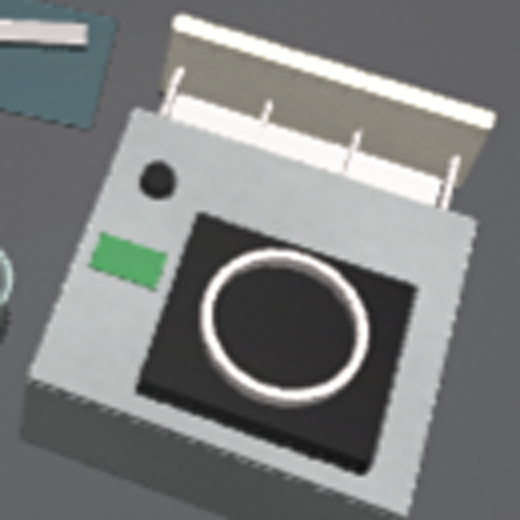

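```bash
cat >> h.py <<'E'
def blob(s,mask,box):
    m=np.zeros(mask.shape,np.uint8); u0,v0,w,h=box; m[v0:v0+h,u0:u0+w]=mask[v0:v0+h,u0:u0+w]
    cs,_=cv2.findContours(m,cv2.RETR_EXTERNAL,cv2.CHAIN_APPROX_NONE)
    return max(cs,key=cv2.contourArea)[:,0,:]
def wrect(s,mask,box,z):
    c=blob(s,mask,box); w=px2w(s,c,z)[:,:2]
    (cx,cy),(a,b),ang=cv2.minAreaRect((w*1000).astype(np.float32))
    if a<b: a,b,ang=b,a,ang+90
    ang=(ang+90)%180-90
    M=cv2.moments(c); cen=px2w(s,[[M["m10"]/M["m00"],M["m01"]/M["m00"]]],z)[0,:2]*1000
    return dict(c=np.round([cx,cy],1),size=np.round([a,b],1),ang=round(ang,2),cen=np.round(cen,1))
def hsv(s): return cv2.cvtColor(s["image"],cv2.COLOR_RGB2HSV).astype(int)
E
python3 - <<'E'
from h import *
t=snap("top"); s=snap("scene")
H=hsv(t); G=hsv(s); 
print(H[205,350],H[240,330],H[225,360],G[155,190],G[180,160],H[250,235],H[238,268],H[235,220],H[240,290])
def m(H,lo,hi=256,smax=60): return ((H[...,2]>lo)&(H[...,2]<hi)&(H[...,1]<smax)).astype(np.uint8)
print("lid top",wrect(t,m(H,150),(310,190,110,70),.104)); print("lid sc",wrect(s,m(G,140),(115,130,100,60),.104))
print("blade",wrect(t,m(H,180),(215,235,50,30),.015),wrect(s,m(G,150),(262,170,50,30),.015))
print("handle",wrect(t,m(H,0,90,256),(245,225,50,35),.023),wrect(s,m(G,0,65,256),(225,170,50,25),.023))
ma=lambda H:((abs(H[...,0]-95)<15)&(H[...,1]>25)).astype(np.uint8)
print("mat",wrect(t,ma(H),(205,215,100,60),.003),wrect(s,((abs(G[...,0]-95)<15)&(G[...,1]>60)).astype(np.uint8),(215,160,95,50),.003))
# tester clicks
c=lambda pts,u,v,k:(np.array(pts)+.5)/k-.5+[u,v]
T=c([[97,38],[442,60],[412,370],[52,347]],95,115,4); print("tester top corners",px2w(t,T,.112)[:,:2]*1000)
P=c([[40,474],[42,495],[396,517],[397,495]],95,115,4); print("panel",px2w(t,P,.102)[:,:2]*1000)
T=c([[136,108],[476,215],[411,517],[28,376]],270,175,4); print("tester sc",px2w(s,T,.112)[:,:2]*1000)
P=c([[177,14],[174,27],[492,126],[495,114]],270,175,4); print("panel sc",px2w(s,P,.102)[:,:2]*1000)
L=c([[92,160],[652,62],[708,280],[142,388]],310,190,7); print("lid",px2w(t,L,.104)[:,:2]*1000)
L=c([[113,68],[602,122],[562,280],[50,222]],115,130,7); print("lid sc",px2w(s,L,.104)[:,:2]*1000)
for nm,r in (("reag",(277,168)),("weight",(256,165)),("beak",(229,165))): print(nm,px2w(t,[r],0.01)[0,:2])
E
```

```text
[113  10 105] [105   3 190] [ 90   3 157] [ 30   1 211] [113  18  58] [165   2 215] [105   6  82] [ 97  28 156] [ 97  31 150]
lid top {'c': array([ 537.2, -329.1]), 'size': array([243.6,  97. ]), 'ang': -81.24, 'cen': array([ 537.1, -327.8])}
lid sc {'c': array([ 536.9, -331.2]), 'size': array([244.9,  96.9]), 'ang': -81.18, 'cen': array([ 538.2, -330. ])}
blade {'c': array([473.6,  57.9]), 'size': array([94.3, 22.6]), 'ang': -76.17, 'cen': array([473.8,  58.4])} {'c': array([474.4,  55.2]), 'size': array([97.1, 21.4]), 'ang': -73.14, 'cen': array([473.5,  56.6])}
handle {'c': array([497.4, -40.7]), 'size': array([94.2, 19.6]), 'ang': -76.56, 'cen': array([497.5, -41.5])} {'c': array([503.4, -42.2]), 'size': array([99.4, 34.1]), 'ang': -73.14, 'cen': array([505.4, -41.1])}
mat {'c': array([492.8,   2.2]), 'size': array([251.5, 121.4]), 'ang': -88.3, 'cen': array([492.4,   1.1])} {'c': array([493.3,   0.7]), 'size': array([244.4, 117.2]), 'ang': -88.33, 'cen': array([494.8,   2. ])}
tester top corners [[851.49727594 403.05488926]
 [828.7663956  141.56017382]
 [590.14698929 163.29445426]
 [613.04259814 424.69455707]]
panel [[521.73590751 432.32871774]
 [506.54460845 430.09191866]
 [484.64342601 175.69145253]
 [500.45392037 175.07085131]]
tester sc [[591.64071894 163.90668821]
 [611.55765559 422.71442378]
 [852.57288269 404.55318883]
 [828.34001651 140.65700315]]
panel sc [[486.63436834 175.48926339]
 [500.08368079 175.81645885]
 [521.93273706 428.82456585]
 [510.0694822  430.00916127]]
lid [[ 567.42908198 -202.71717139]
 [ 604.0524129  -443.84575851]
 [ 510.86952475 -457.62577431]
 [ 471.78553646 -217.49508682]]
lid sc [[ 507.13953994 -457.48889714]
 [ 470.32397453 -217.651276  ]
 [ 566.26754153 -200.8738905 ]
 [ 603.55725511 -441.97188046]]
reag [ 0.73235201 -0.08172708]
weight [ 0.7439808 -0.0132237]
beak [0.74582106 0.07517102]
```

```bash
cat >> h.py <<'E'
from scipy.spatial.transform import Rotation as Ro
def Rd(deg):
    a=np.radians(deg); c,s=np.cos(a),np.sin(a)
    return np.array([[c,s,0],[s,-c,0],[0,0,-1.]])
CASE=np.array([.5375,-.330]); CY=8.77
TES=np.array([.5518,.2984]); TY=-5.0
def fr(o,yaw,p):
    a=np.radians(yaw); c,s=np.cos(a),np.sin(a); x,y=p[0],p[1]
    return np.array([o[0]+c*x-s*y,o[1]+s*x+c*y]+([p[2]] if len(p)>2 else []))
case=lambda *p: fr(CASE,CY,p)
tes=lambda *p: fr(TES,TY,p)
def st():
    q=bot.get_state(); print("t",round(q["time"],2),"tcp",np.round(q["tcp_pos"],4),"F",np.round(q["force"],1),"gap",round(q["finger_gap"],4),"q",np.round(q["joint_positions"],0)); return q
E
python3 - <<'E'
from h import *
g=[.492,-.018]
for y in (103.5,-76.5): print(y,bot.ik(g+[.0235],Rd(y)), bot.ik(g+[.12],Rd(y)))
p=case(-48+22-125,0,.1025); print(p)
tilt=lambda th: Ro.from_rotvec(np.radians(-th)*np.array([-np.sin(np.radians(CY)),np.cos(np.radians(CY)),0])).as_matrix()
for y in (CY,CY+180):
  for th in (0,22): print(y,th,bot.ik(p,tilt(th)@Rd(y)))
# tip dir check
print(tilt(20)@np.array([1,0,0]))
for y in (CY+90,CY-90): print("rib",bot.ik(case(0,0,.13),Rd(y)),bot.ik([.34,-.27,.04],Rd(y)))
for y in (CY,CY+180):print("cap",bot.ik(case(0,-74,.09),Rd(y))) if 0 else print("cap",bot.ik(case(0,-.074,.09),Rd(y)))
# bay floors in top view
t=snap("top"); H=hsv(t); m=((H[...,2]>200)&(H[...,1]<30)).astype(np.uint8)
n,l,stt,c=cv2.connectedComponentsWithStats(m[200:250,100:200])
for i in range(1,n): print(stt[i], px2w(t,[c[i]+[100,200]],.015)[0])
E
```

```text
103.5 [-10.610446    27.86124379 -31.38122787  30.75752834   0.
  65.889554  ] [-10.610446    19.93034902 -25.52109752  44.54855346   0.
  65.889554  ]
-76.5 [ -10.610446     27.86124379  -31.38122787   30.75752834    0.
 -114.110446  ] [ -10.610446     19.93034902  -25.52109752   44.54855346    0.
 -114.110446  ]
[-1.48697061e+02 -2.33527254e+01  1.02500000e-01]
8.77 0 None
8.77 22 None
188.77 0 None
188.77 22 None
[ 0.94109456 -0.00908746  0.33802136]
rib [-38.18520806  32.81733783  -2.15485046  55.02781171   0.
  43.04479194] [-48.11992758  21.6099537  -39.21742867  29.17261763   0.
  33.11007242]
rib [ -38.18520806   32.81733783   -2.15485046   55.02781171    0.
 -136.95520806] [ -48.11992758   21.6099537   -39.21742867   29.17261763    0.
 -146.88992758]
cap [-42.44667914  40.01744581   4.71882603  54.70138021   0.
 128.78332086]
cap [-42.44667914  40.01744581   4.71882603  54.70138021   0.
 -51.21667914]
[   7   11   87   33 1840] [0.5449366  0.30492903 0.015     ]
```

```bash
cat >> h.py <<'E'
YV=np.array([-np.sin(np.radians(CY)),np.cos(np.radians(CY)),0])
def tilt(th): return Ro.from_rotvec(np.radians(-th)*YV).as_matrix()  # case -x side goes down, +x side up
def pry(R0,base,F,th):  # rotate tcp pose about fulcrum F
    T=tilt(th); return F+T@(base-F), T@R0
E
python3 - <<'E'
from h import *
p=case(-.048+.022-.125,0,.1025); F=case(-.060,0,.09); print(p,F)
for y in (CY,CY+180):
  for th in (0,12,25): q=pry(Rd(y),p,F,th); print(y,th,q[0],bot.ik(*q))
E
```

```text
[ 0.38826544 -0.35302273  0.1025    ] [ 0.4782015 -0.3391481  0.09     ]
8.77 0 [ 0.38826544 -0.35302273  0.1025    ] [-50.26342727  24.19988672 -21.84531583  43.95479746   0.
 120.96657273]
8.77 12 [ 0.38766225 -0.35311578  0.08330688] [-56.75321603  21.863041   -30.84439979  32.25965414  10.90764747
 114.95761055]
8.77 25 [ 0.39147078 -0.35252823  0.06287059] [-63.83470132  22.78915874 -38.73207769  20.54239486  23.78399886
 109.06915479]
188.77 0 [ 0.38826544 -0.35302273  0.1025    ] [-50.26342727  24.19988672 -21.84531583  43.95479746   0.
 -59.03342727]
188.77 12 [ 0.38766225 -0.35311578  0.08330688] [-56.75321603  21.863041   -30.84439979  32.25965414  10.90764747
 -65.04238945]
188.77 25 [ 0.39147078 -0.35252823  0.06287059] [-63.83470132  22.78915874 -38.73207769  20.54239486  23.78399886
 -70.93084521]
```

Run:
```python
from h import *
g=[.492,-.0183]
bot.move_gripper(.055,60)
bot.reach(g+[.12],Rd(103.5)); t=snap("top"); H=hsv(t)
print(wrect(t,((H[...,2]>180)&(H[...,1]<60)).astype(np.uint8),(215,235,50,30),.015))
print(bot.move_l(g+[.0235],rate=.08,force_limit=6)); st()
bot.move_gripper(.0,60); st()
bot.move_l(g+[.16]); st()
s=snap("scene");crop(s,170,90,170,125,4,"grasp")
```

```text
{'c': array([467.3,  85.8]), 'size': array([39. , 21.6]), 'ang': -73.06, 'cen': array([467.2,  86.8])}
False
t 4.22 tcp [ 0.4924 -0.0184  0.0239] F [0.2 0.5 0.5] gap 0.0552 q [-11.  28. -31.  31.  -0.  66.]
t 4.62 tcp [ 0.4924 -0.0183  0.0241] F [-0.9  0.5  5.3] gap 0.0227 q [-11.  28. -31.  31.  -0.  66.]
t 5.67 tcp [ 0.4914 -0.0182  0.1592] F [-1.1 -0.1 -2.4] gap 0.0229 q [-11.  17. -22.  50.   0.  66.]
```

View pics/grasp.png

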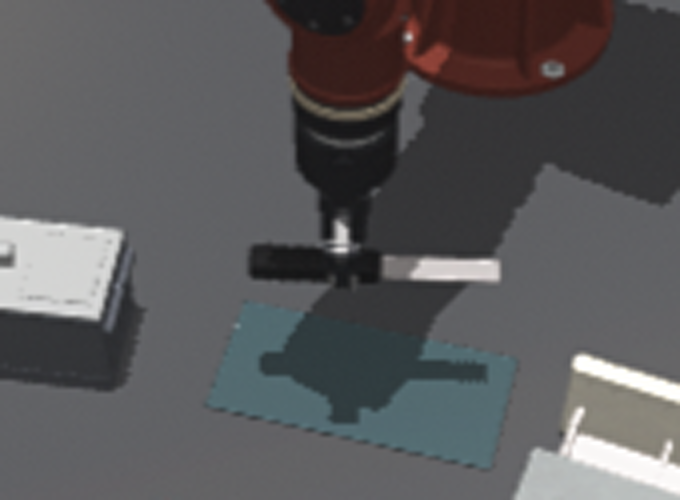

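Run:
```python
from h import *
s=snap("scene"); print(px2w(s,[[294.8,157.4]],.1505), "pred",np.array([.4914,-.0182])+.125*np.array([np.cos(np.radians(103.5)),np.sin(np.radians(103.5))]))
bot.reach(case(-.048-.04-.125,0,.135),Rd(CY)); st()
s=snap("scene");crop(s,100,70,140,110,5,"pre_s"); t=snap("top"); crop(t,300,190,120,90,6,"pre_t")
```

```text
[[0.46108243 0.10212722 0.1505    ]] pred [0.46221933 0.10334624]
t 7.2 tcp [ 0.3275 -0.3618  0.135 ] F [-0.2 -0.3 -1.7] gap 0.0225 q [-56.  19. -25.  47.   0. 115.]
```

View pics/pre_s.png

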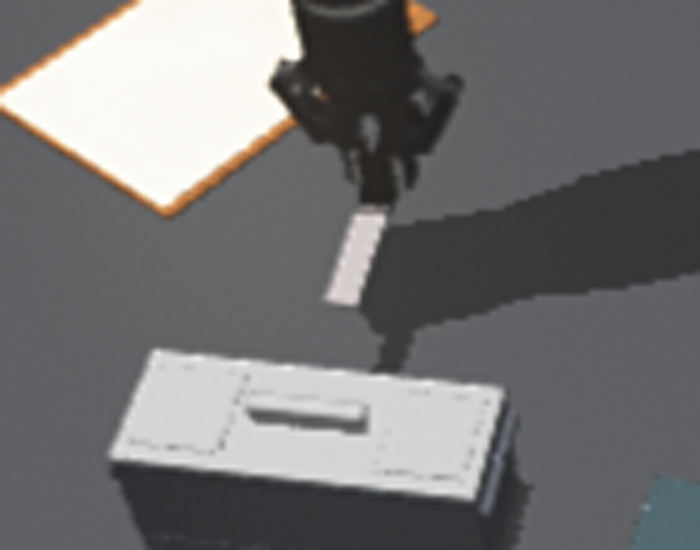

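View pics/pre_t.png

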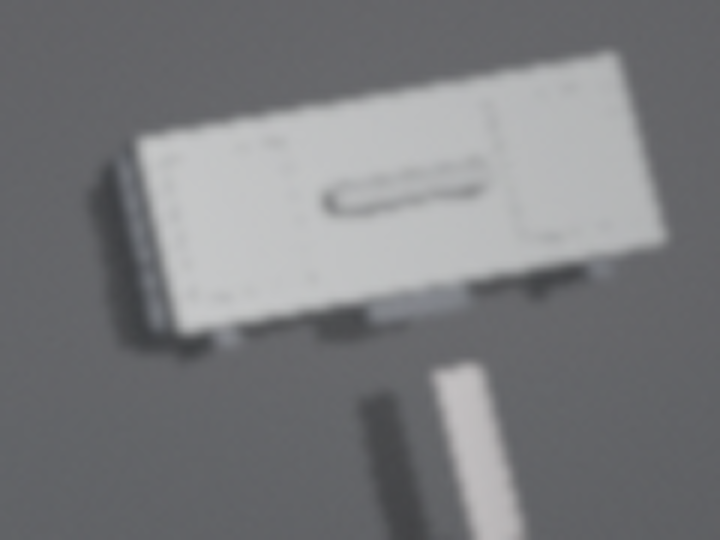

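Run:
```python
from h import *
t=snap("top"); s=snap("scene")
print("tip",px2w(t,[[376.4,251.4]],.126),px2w(s,[[100+343/5,70+302/5]],.126),"pred",case(-.088,0))
print("ledge edge",px2w(t,[[300+422/6-.5,190+308/6-.5]],.09),"pred",case(-.060,0))
```

```text
tip [[ 0.44924079 -0.3432764   0.126     ]] [[ 0.44947339 -0.33910141  0.126     ]] pred [ 0.45052887 -0.34341722]
ledge edge [[ 0.4819927  -0.33937098  0.09      ]] pred [ 0.4782015 -0.3391481]
```

Run:
```python
from h import *
T=lambda x,z: case(x-.125,0,z)
bot.move_l(T(-.088,.109),rate=.08)
print(bot.move_l(T(-.051,.109),rate=.05,force_limit=6)); st()
print(bot.move_l(T(-.051,.098),rate=.015,force_limit=3)); q=st()
z=q["tcp_pos"][2]
bot.move_l(T(-.051,z+.0025),rate=.03); st()
print(bot.move_l(T(-.024,z+.0025),rate=.03,force_limit=6)); st()
t=snap("top"); crop(t,300,190,120,90,6,"in_t"); s=snap("scene");crop(s,100,70,140,110,5,"in_s")
```

```text
False
t 8.77 tcp [ 0.3634 -0.3567  0.1089] F [ 0.5  0.2 -2.1] gap 0.0227 q [-53.  22. -24.  44.  -0. 119.]
True
t 9.31 tcp [ 0.3634 -0.3569  0.101 ] F [-0.4 -0.5  3.3] gap 0.0225 q [-53.  23. -24.  43.   0. 119.]
t 9.56 tcp [ 0.3634 -0.3567  0.1034] F [ 0.6 -0.2 -1.4] gap 0.0223 q [-53.  23. -24.  43.  -0. 119.]
False
t 10.61 tcp [ 0.3901 -0.3527  0.1035] F [ 1.   0.5 -1.5] gap 0.023 q [-50.  24. -22.  44.  -0. 121.]
```

View pics/in_t.png

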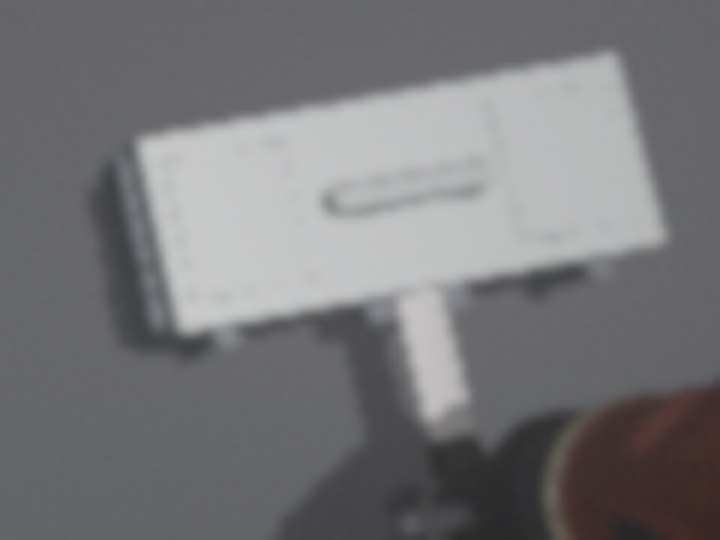

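Run:
```python
from h import *
bot.move_gripper(0,100)
p=case(-.024-.125,0,.1020); F=case(-.060,0,.09); R0=Rd(CY)
bot.move_l(p,rate=.02); st()
for th in range(2,23,2):
    P,R=pry(R0,p,F,th); bot.move_l(P,R,rate=.03); print(th,end=" "); q=st()
s=snap("scene");crop(s,100,70,140,110,5,"pr_s")
```

```text
t 11.18 tcp [ 0.3903 -0.3529  0.1022] F [-1.5  0.1  4.2] gap 0.0216 q [-50.  24. -22.  44.  -0. 121.]
2 t 11.43 tcp [ 0.3901 -0.3529  0.0992] F [0.9 0.7 2.4] gap 0.0216 q [-51.  24. -23.  42.   2. 120.]
4 t 11.69 tcp [ 0.3896 -0.3529  0.096 ] F [2.1 0.9 2.3] gap 0.0217 q [-52.  23. -25.  40.   3. 119.]
6 t 11.95 tcp [ 0.3894 -0.3528  0.0928] F [1.3 0.9 2.8] gap 0.0216 q [-53.  23. -26.  38.   5. 118.]
8 t 12.21 tcp [ 0.3898 -0.3531  0.0899] F [4.1 0.8 3. ] gap 0.0214 q [-54.  22. -28.  36.   7. 117.]
10 t 12.47 tcp [ 0.3899 -0.3531  0.0868] F [3.3 0.3 6. ] gap 0.0217 q [-55.  22. -29.  34.   9. 116.]
12 t 12.72 tcp [ 0.39   -0.3531  0.0836] F [3.5 0.3 4.9] gap 0.0217 q [-57.  22. -31.  32.  11. 115.]
14 t 12.98 tcp [ 0.3903 -0.353   0.0803] F [3.3 0.2 4. ] gap 0.0214 q [-58.  22. -32.  30.  13. 114.]
16 t 13.24 tcp [ 0.3899 -0.3526  0.0768] F [-0.4 -1.1  3.9] gap 0.0215 q [-59.  22. -33.  29.  15. 113.]
18 t 13.5 tcp [ 0.3904 -0.3524  0.0737] F [-0.   0.9  3.2] gap 0.0216 q [-60.  22. -35.  27.  17. 112.]
20 t 13.76 tcp [ 0.3911 -0.3523  0.0707] F [-1.3  0.   1.6] gap 0.0214 q [-61.  22. -36.  25.  19. 112.]
22 t 14.02 tcp [ 0.3919 -0.3522  0.0677] F [-1.   0.1  1.9] gap 0.0219 q [-62.  22. -37.  23.  21. 111.]
```

View pics/pr_s.png

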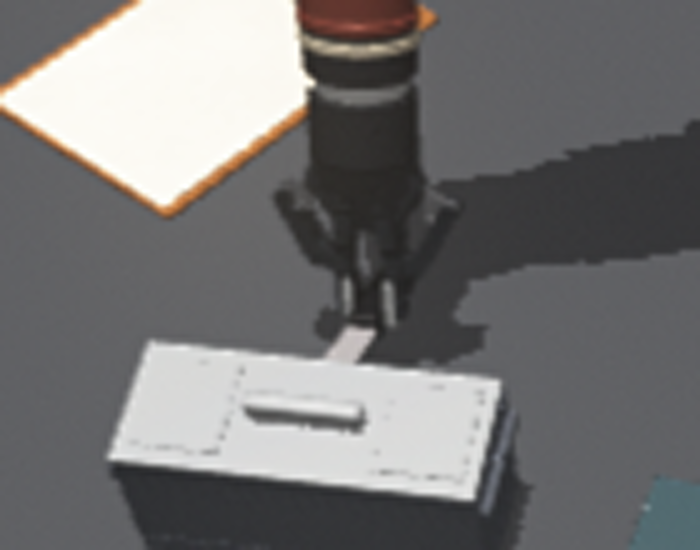

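Run:
```python
from h import *
p=case(-.024-.125,0,.1025); F=case(-.060,0,.09); R0=Rd(CY)
bot.dwell(.3)
for th in (12,4):
    P,R=pry(R0,p,F,th); bot.move_l(P,R,rate=.05); st()
print(bot.move_l(P+.06*(case(-1,0,0)-case(0,0,0)),rate=.08,force_limit=8)); st()
t=snap("top"); crop(t,300,190,120,90,6,"o_t"); s=snap("scene");crop(s,100,70,140,110,5,"o_s")
```

```text
t 14.84 tcp [ 0.3902 -0.3526  0.0836] F [1.3 0.3 0.7] gap 0.0216 q [-57.  22. -31.  32.  11. 115.]
t 15.24 tcp [ 0.39   -0.3529  0.0958] F [ 2.4 -0.2  1.8] gap 0.0218 q [-52.  23. -25.  40.   4. 119.]
False
t 16.14 tcp [ 0.3305 -0.3621  0.0964] F [-0.9 -0.5 -1.7] gap 0.0216 q [-58.  20. -30.  39.   4. 113.]
```

View pics/o_t.png

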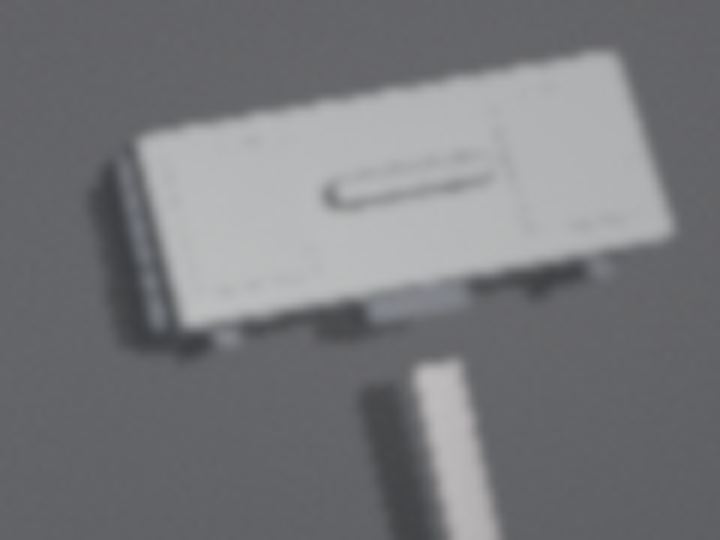

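View pics/o_s.png

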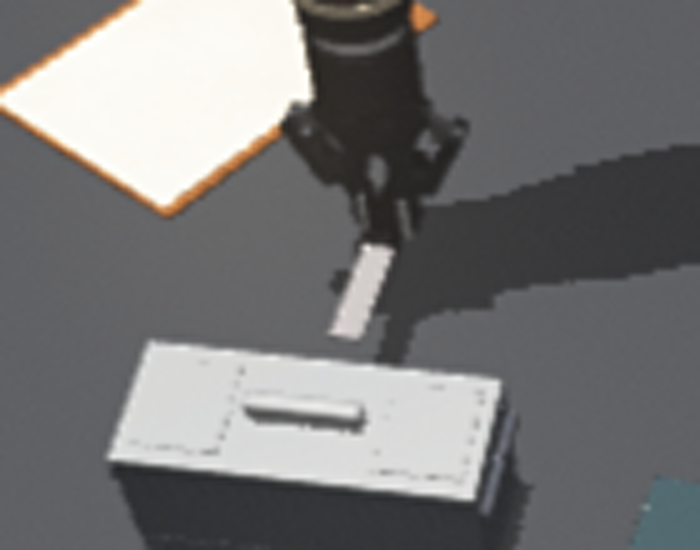

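Run:
```python
from h import *
q=bot.get_state(); p=q["tcp_pos"]
bot.move_l([p[0]-.02,p[1],.17],Rd(CY))
g=[.492,-.018]
bot.reach(g+[.10],Rd(103.5))
print(bot.move_l(g+[.030],rate=.1,force_limit=8)); st()
print(bot.move_l(g+[.0225],rate=.02,force_limit=4)); st()
bot.move_gripper(.05); st()
bot.move_l(g+[.13]); 
bot.reach(list(case(-.15,.15,.25)),Rd(CY+90))
t=snap("top"); crop(t,200,190,220,90,3,"b_t"); s=snap("scene");crop(s,100,100,220,110,3,"b_s")
st()
```

```text
False
t 19.22 tcp [ 0.4924 -0.0182  0.0304] F [ 0.4 -0.  -0.9] gap 0.0218 q [-11.  27. -31.  32.  -0.  66.]
True
t 19.57 tcp [ 0.4925 -0.0181  0.0243] F [-0.9  0.1  7.6] gap 0.0217 q [-11.  28. -31.  31.  -0.  66.]
t 19.96 tcp [ 0.4917 -0.018   0.0236] F [ 0.3  0.1 -0.3] gap 0.05 q [-11.  28. -31.  31.   0.  66.]
t 21.92 tcp [ 0.3667 -0.2037  0.2492] F [ 0.1 -0.4  0.1] gap 0.0501 q [-39.   5. -23.  61.   0.  42.]
```

View pics/b_t.png

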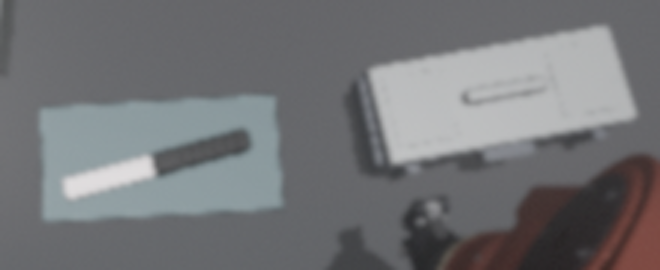

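View pics/b_s.png

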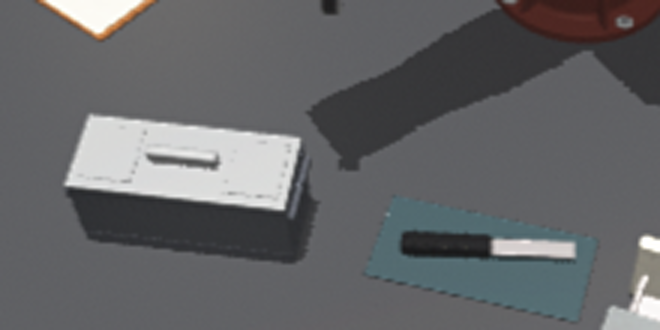

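Run:
```python
from h import *
a=np.radians(6)
h=.042
x=.048-.048*np.cos(a)+h*np.sin(a); z=.084+.048*np.sin(a)+h*np.cos(a)
R=tilt(-6)@Rd(CY+90); P=case(x,0,z); ax=R[:,2]
print(P,ax,np.degrees(np.arccos(-ax[2])))
bot.move_gripper(.04,60)
bot.reach(P-.07*ax,R); 
print(bot.move_l(P,R,rate=.05,force_limit=5)); st()
bot.move_gripper(0,80); st()
bot.move_l(P+[0,0,.03],R,rate=.04); st()
bot.move_l(P+[0,0,.08],R,rate=.1); st()
t=snap("top"); crop(t,300,180,120,90,6,"l_t"); s=snap("scene");crop(s,100,70,140,110,5,"l_s")
```

```text
[ 0.54209874 -0.32929054  0.13078729] [-0.10330635 -0.01593729 -0.9945219 ] 6.000000000000086
False
t 24.62 tcp [ 0.5423 -0.3294  0.1311] F [-0.2 -0.3 -0.2] gap 0.0399 q [-36.  37.   5.  62.  -4.  46.]
t 24.98 tcp [ 0.5424 -0.3294  0.1311] F [1.7 0.2 2.9] gap 0.0117 q [-36.  37.   5.  62.  -4.  46.]
t 25.88 tcp [ 0.542  -0.3292  0.1606] F [-0.1  0.1 -2.9] gap 0.0116 q [-36.  36.   7.  66.  -4.  46.]
t 26.53 tcp [ 0.5419 -0.3291  0.2103] F [ 0.1 -0.  -2. ] gap 0.0119 q [-36.  34.  12.  72.  -4.  46.]
```

View pics/l_t.png

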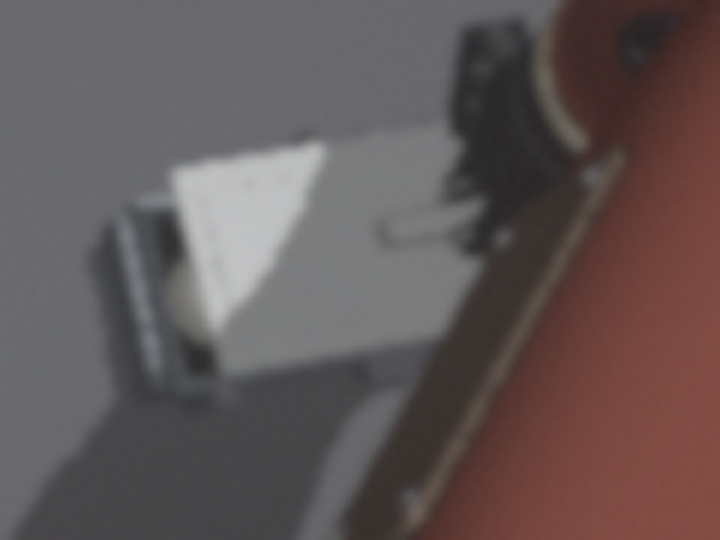

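View pics/l_s.png

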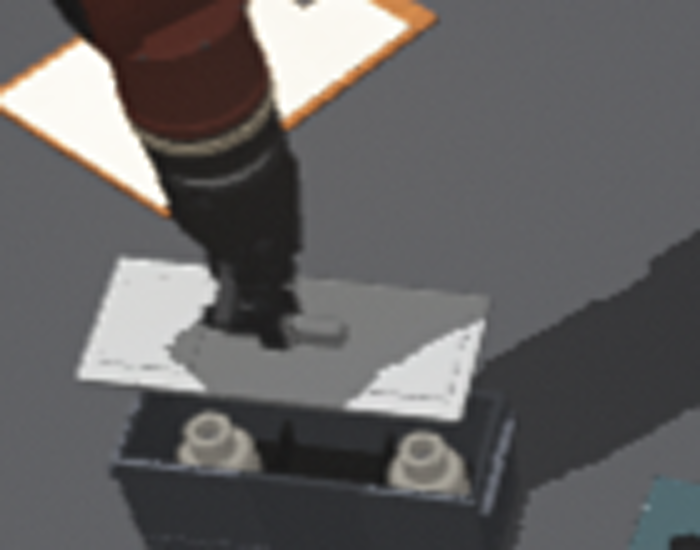

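Run:
```python
from h import *
R=Rd(CY+90)
bot.move_l([.45,-.30,.22],R,rate=.2)
bot.move_l([.34,-.27,.11],R,rate=.2)
s=snap("scene");crop(s,100,40,140,110,5,"p_s")
print(bot.move_l([.34,-.27,.050],R,rate=.08,force_limit=6)); st()
print(bot.move_l([.34,-.27,.036],R,rate=.02,force_limit=5)); st()
s=snap("scene");crop(s,100,40,140,110,5,"p_s2")
```

```text
False
t 29.16 tcp [ 0.3403 -0.2702  0.0503] F [ 0.9  0.3 -2.5] gap 0.0122 q [-48.  21. -39.  31.   0.  33.]
True
t 29.64 tcp [ 0.34   -0.2702  0.0418] F [-1.6  0.2  5.7] gap 0.0119 q [-48.  21. -39.  29.  -0.  33.]
```

View pics/p_s2.png

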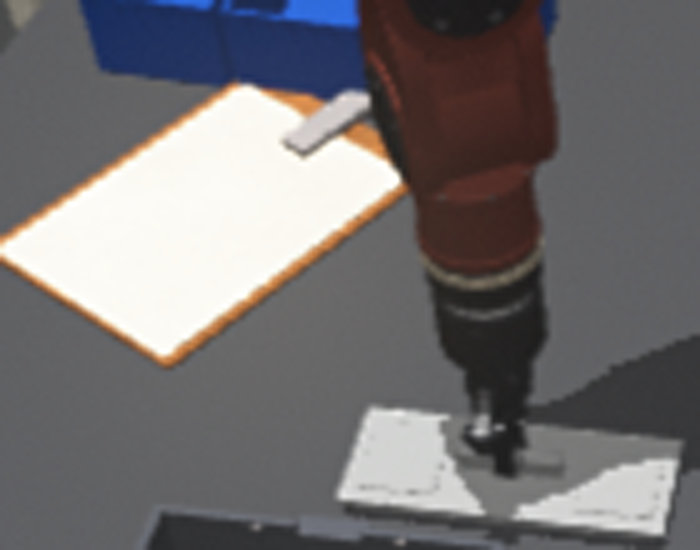

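Contact at the expected height (0.042), lid level. Release and look into the case.

Run:
```python
from h import *
bot.move_gripper(.05); st()
bot.move_l([.34,-.27,.15])
bot.reach([.35,.05,.28],Rd(CY)); st()
t=snap("top"); crop(t,200,180,220,150,3,"c_t"); crop(t,300,180,120,80,6,"c_t2"); s=snap("scene");crop(s,100,70,220,130,3,"c_s");crop(s,110,125,110,75,7,"c_s2")
```

```text
t 30.14 tcp [ 0.3396 -0.2696  0.0414] F [-0.1  0.1 -0.6] gap 0.0497 q [-48.  21. -39.  29.  -0.  33.]
t 33.03 tcp [0.35   0.0498 0.2798] F [ 0.5 -0.1  0.7] gap 0.05 q [ -4.  -3. -27.  66.  -0. 167.]
```

View pics/c_t.png

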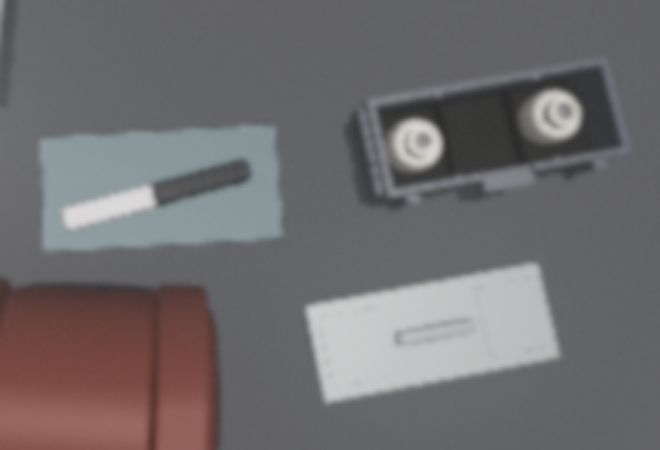

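View pics/c_t2.png

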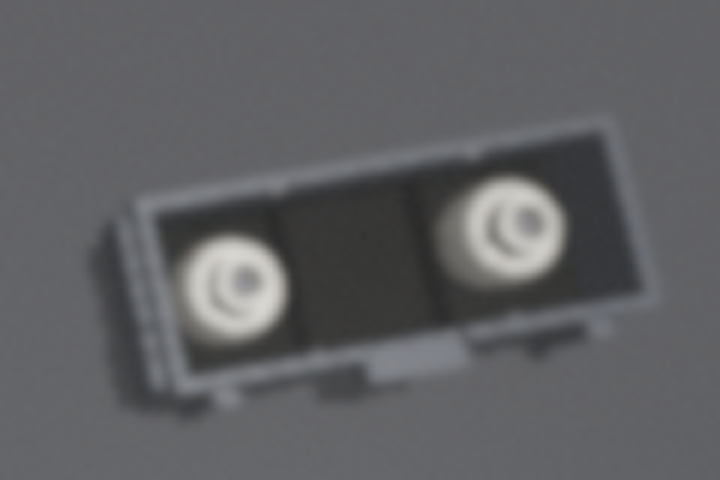

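View pics/c_s2.png

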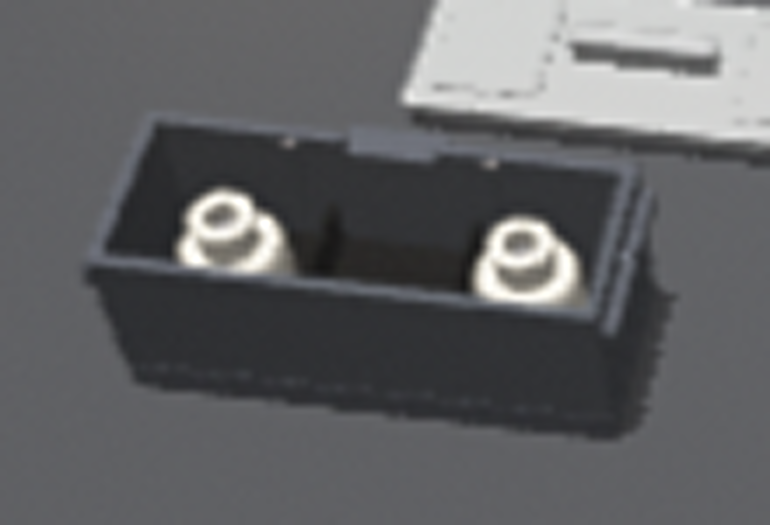

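View pics/c_s.png

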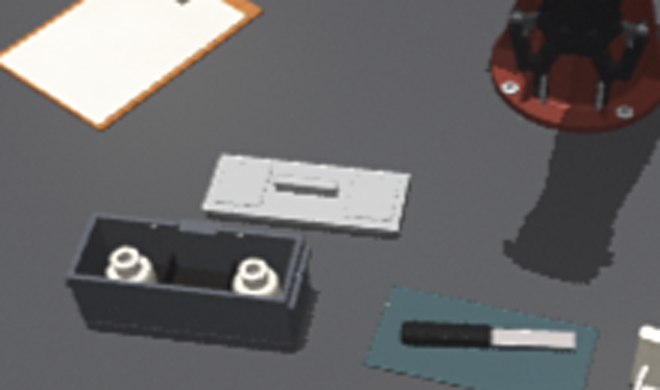

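Run:
```python
from h import *
t=snap("top"); s=snap("scene")
def loc(w):
    a=np.radians(CY); d=w[:2]-CASE; return np.round([np.cos(a)*d[0]+np.sin(a)*d[1],-np.sin(a)*d[0]+np.cos(a)*d[1]],4)
for nm,p in (("L(+y)",(246,281)),("R(-y)",(527,222))):
    w=px2w(t,[(np.array(p)+.5)/6-.5+[300,180]],.088)[0]; print(nm,w,loc(w))
for nm,p in (("R(-y)",(222,215)),("L(+y)",(521,243))):
    w=px2w(s,[(np.array(p)+.5)/7-.5+[110,125]],.088)[0]; print(nm,w,loc(w))
# body disc outline top at z=.068
H=hsv(t); m=((H[...,2]>150)&(H[...,1]<60)).astype(np.uint8)
for b in ((325,212,30,35),(370,205,30,30)):
    c=blob(t,m,b); w=px2w(t,c,.068)[:,:2]; (x,y),r=cv2.minEnclosingCircle((w*1000).astype(np.float32)); print(x,y,r,loc(np.array([x,y])/1000))
print("lid",wrect(t,m,(295,260,100,60),.02))
```

```text
L(+y) [ 0.52675486 -0.25663694  0.088     ] [0.0006 0.0741]
R(-y) [ 0.55292423 -0.39911448  0.088     ] [ 0.0047 -0.0707]
R(-y) [ 0.55029208 -0.40135474  0.088     ] [ 0.0018 -0.0725]
L(+y) [ 0.52473438 -0.25770485  0.088     ] [-0.0016  0.0734]
525.9654541015625 -255.5958709716797 24.334203720092773 [-0.0001  0.0753]
552.8558349609375 -398.92413330078125 24.247888565063477 [ 0.0047 -0.0705]
lid {'c': array([ 339.2, -269.8]), 'size': array([244.8,  97.3]), 'ang': -81.17, 'cen': array([ 338.7, -268.4])}
```

```bash
cat >> h.py <<'E'
def pick(x,y,ty=None):
    R=Rd(CY+180); P=case(x,y,.0895)
    bot.move_gripper(.044,50)
    bot.reach(list(P[:2])+[.19],R)
    print("touch",bot.move_l(P,R,rate=.08,force_limit=6)); st()
    bot.move_gripper(0,50); st()
    bot.move_l(list(P[:2])+[.195],R,rate=.12); st()
E
python3 - <<'E'
from h import *
t=snap("top")
for p in ((155,432),(256,437),(352,445)):
    w=px2w(t,[(np.array(p)+.5)/4-.5+[95,115]],.015)[0]; a=np.radians(TY); d=w[:2]-TES; print(w,np.cos(a)*d[0]+np.sin(a)*d[1],-np.sin(a)*d[0]+np.cos(a)*d[1])
pick(.003,-.0705)
s=snap("scene");crop(s,100,70,140,110,5,"k1")
E
```

```text
[0.56232177 0.37788015 0.015     ] 0.0035545822702770244 0.08009473191393603
[0.55651864 0.29863315 0.015     ] 0.004680365860450384 0.0006435229541187136
[0.54842916 0.223226   0.015     ] 0.003193829168423917 -0.07518172425127798
touch False
t 38.11 tcp [ 0.5515 -0.3995  0.0901] F [0.7 1.2 0.7] gap 0.0439 q [-42.  40.   5.  55.  -0. -51.]
t 38.39 tcp [ 0.5516 -0.3996  0.0902] F [ 0.5 -0.5  5.8] gap 0.0278 q [-42.  40.   5.  55.  -0. -51.]
t 39.42 tcp [ 0.5508 -0.3989  0.194 ] F [ 0.3  0.5 -0.8] gap 0.0281 q [-42.  36.  13.  67.  -0. -51.]
```

View pics/k1.png

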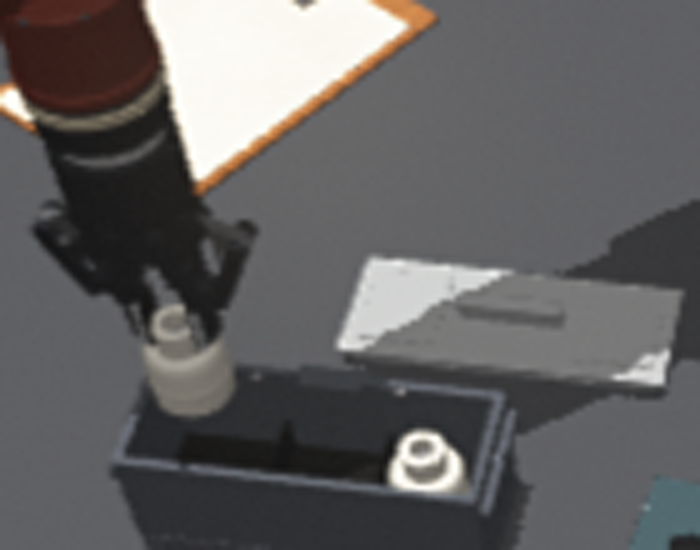

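```bash
cat >> h.py <<'E'
def place(y):
    R=Rd(TY+180); P=tes(.002,y,.081)
    bot.move_l(list(P[:2])+[.20],R,rate=.3); q=st()
    s=snap("scene");crop(s,240,100,170,140,4,"pl_a")
    print(bot.move_l(list(P[:2])+[.088],R,rate=.1,force_limit=8)); st()
    print(bot.move_l(list(P[:2])+[.0785],R,rate=.02,force_limit=3)); st()
    bot.move_gripper(.048); st()
    bot.move_l(list(P[:2])+[.20],R,rate=.15)
E
python3 - <<'E'
from h import *
place(.076)
bot.reach([.40,.05,.25],Rd(180+CY))
s=snap("scene");crop(s,240,140,170,140,4,"pl_s");t=snap("top");crop(t,95,150,120,110,5,"pl_t")
E
```

```text
t 42.2 tcp [0.5606 0.3732 0.2001] F [ 0.7 -0.3 -1.9] gap 0.028 q [27. 35. 12. 67. -0. 32.]
False
t 43.52 tcp [0.5608 0.3742 0.0888] F [ 0.3  0.1 -2. ] gap 0.028 q [28. 39.  3. 54. -0. 33.]
True
t 43.92 tcp [0.5607 0.374  0.0812] F [-0.4 -0.2  4.7] gap 0.0279 q [27. 40.  3. 53. -0. 33.]
t 44.25 tcp [0.5599 0.3737 0.0802] F [ 0.4 -1.  -0.7] gap 0.0482 q [28. 40.  3. 53. -0. 33.]
```

View pics/pl_s.png

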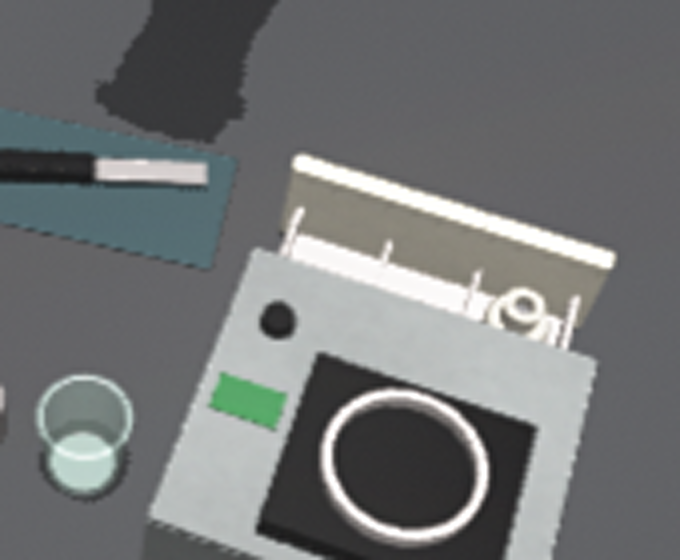

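View pics/pl_t.png

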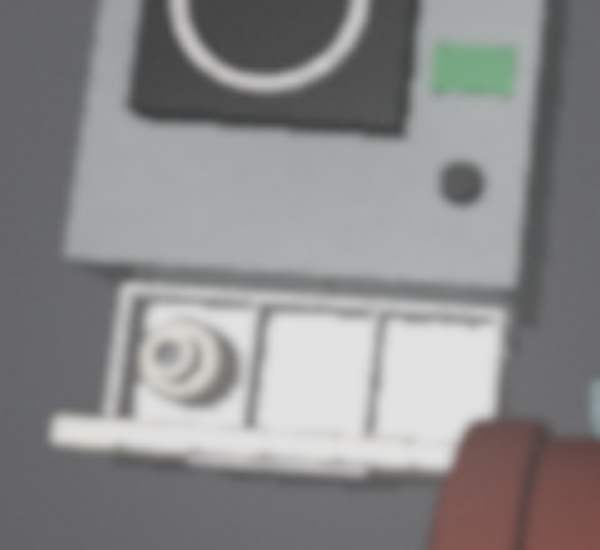

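Run:
```python
from h import *
pick(-.0005,.073)
q=bot.get_state()
if q["finger_gap"]>.02: place(-.075)
bot.reach([.38,.0,.25],Rd(180+CY))
s=snap("scene");crop(s,240,140,170,140,4,"q_s");t=snap("top");crop(t,95,150,120,110,5,"q_t");cv2.imwrite("pics/q_full.png",s["image"][...,::-1])
```

```text
touch False
t 49.57 tcp [ 0.5262 -0.2581  0.09  ] F [-0.2 -0.8 -0. ] gap 0.0441 q [-33.  31. -13.  46.   0. -42.]
t 49.85 tcp [ 0.5262 -0.258   0.0901] F [-0.1  2.2  4.7] gap 0.0284 q [-33.  31. -13.  46.   0. -42.]
t 50.88 tcp [ 0.5254 -0.2577  0.1942] F [-0.   0.1 -1.7] gap 0.0283 q [-33.  25.  -5.  60.  -0. -42.]
t 52.64 tcp [0.5472 0.2226 0.1999] F [ 0.   0.1 -2.1] gap 0.0285 q [15. 26. -3. 61. -0. 20.]
False
t 53.96 tcp [0.5478 0.2236 0.0887] F [ 0.1  1.1 -2. ] gap 0.0283 q [ 15.  31. -12.  47.  -0.  20.]
True
t 54.37 tcp [0.5478 0.2237 0.0811] F [-0.1  0.3  6.4] gap 0.0281 q [ 15.  32. -12.  46.   0.  20.]
t 54.69 tcp [0.5468 0.2235 0.0801] F [-0.  -0.8  0.1] gap 0.048 q [ 15.  32. -12.  46.   0.  20.]
```

View pics/q_full.png

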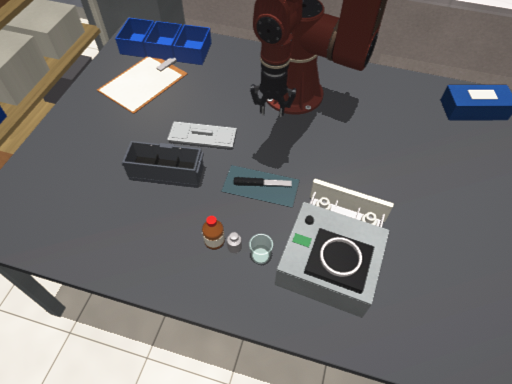

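View pics/q_t.png

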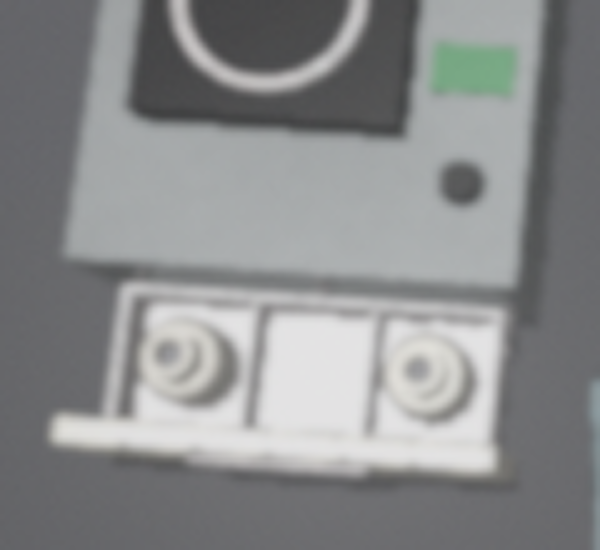

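Run:
```python
from h import *
R=Rd(TY+180)
bot.move_gripper(0,50)
bot.reach(list(tes(-.13,0,.16)),R)
bot.move_l(tes(-.13,0,.08),R)
print(bot.move_l(tes(-.02,0,.08),R,rate=.04,force_limit=9)); st()
print(bot.move_l(tes(.01,0,.08),R,rate=.04,force_limit=22)); st()
print(bot.move_l(tes(.035,0,.08),R,rate=.025,force_limit=22)); q=st()
a=np.radians(TY);d=q["tcp_pos"][:2]-TES;print("tes x",np.cos(a)*d[0]+np.sin(a)*d[1])
t=snap("top");crop(t,95,115,120,140,4,"d_t")
```

```text
False
t 62.17 tcp [0.5318 0.3002 0.0801] F [-1.2  0.5 -1.1] gap -0.0 q [23. 34. -9. 47.  0. 28.]
False
t 63.07 tcp [0.562  0.2976 0.0801] F [ 0.5  0.  -0.3] gap 0.0 q [21. 36. -5. 49. -0. 26.]
True
t 63.76 tcp [0.5744 0.2958 0.0786] F [-0.   1.3  1.6] gap -0.0001 q [21. 37. -2. 51.  0. 26.]
tes x 0.022694089742605783
```

View pics/d_t.png

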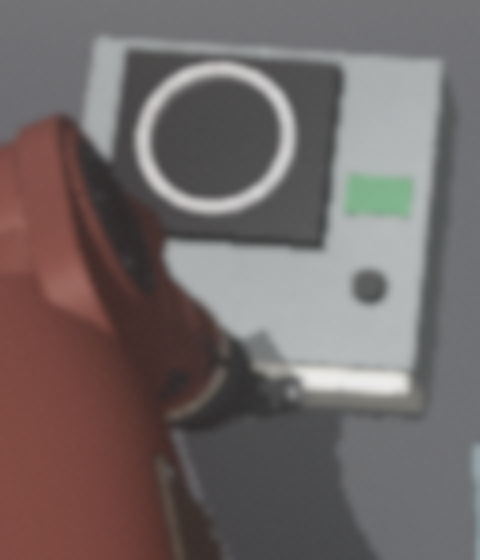

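Run:
```python
from h import *
R=Rd(TY+180)
a=np.radians(TY)
bot.move_l(tes(.010,0,.08),R,rate=.05)
print(bot.move_l(tes(.035,0,.08),R,rate=.02,force_limit=20)); q=st()
d=q["tcp_pos"][:2]-TES;print("tes x",np.cos(a)*d[0]+np.sin(a)*d[1])
bot.move_l(tes(-.05,0,.08),R,rate=.1)
bot.move_l(tes(-.05,0,.2),R)
bot.reach([.36,-.02,.3],Rd(180+CY)); st()
t=snap("top");crop(t,95,115,120,140,4,"e_t");s=snap("scene");cv2.imwrite("pics/e_full.png",cv2.resize(s["image"][...,::-1],(800,600)))
```

```text
True
t 65.03 tcp [0.5744 0.2959 0.0787] F [-0.9  0.2  0.8] gap -0.0001 q [21. 37. -2. 51.  0. 26.]
tes x 0.02268891190901056
t 68.23 tcp [ 0.3604 -0.0197  0.2998] F [0.6 0.1 0.6] gap -0.0002 q [-15.  -3. -24.  69.   0. -24.]
```

View pics/e_t.png

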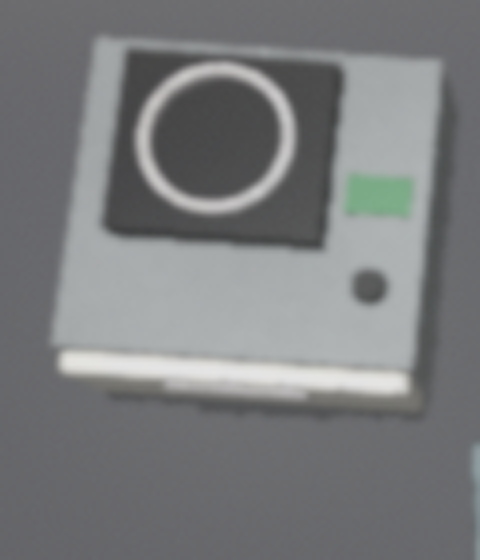

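View pics/e_full.png

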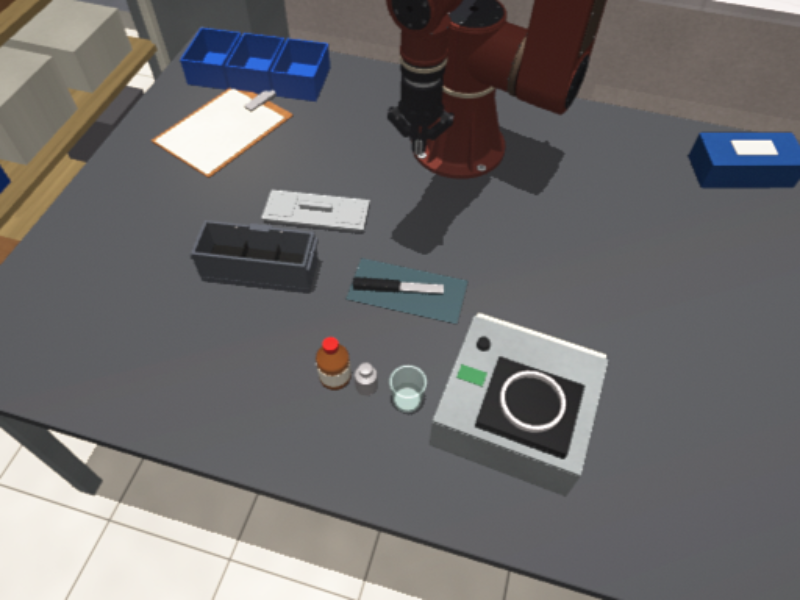

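Run:
```python
from h import *
t=snap("top"); H=hsv(t); s=snap("scene"); G=hsv(s)
print("blade",wrect(t,((H[...,2]>180)&(H[...,1]<60)).astype(np.uint8),(205,215,100,60),.015),wrect(s,((G[...,2]>150)&(G[...,1]<60)).astype(np.uint8),(222,165,80,40),.015))
crop(t,200,210,110,65,7,"f_bar")
```

```text
blade {'c': array([486.4,  33.4]), 'size': array([95.5, 24.5]), 'ang': -78.08, 'cen': array([486.4,  33.4])} {'c': array([486.1,  31.5]), 'size': array([93.2, 21.3]), 'ang': -73.14, 'cen': array([486.2,  32.2])}
```

View pics/f_bar.png

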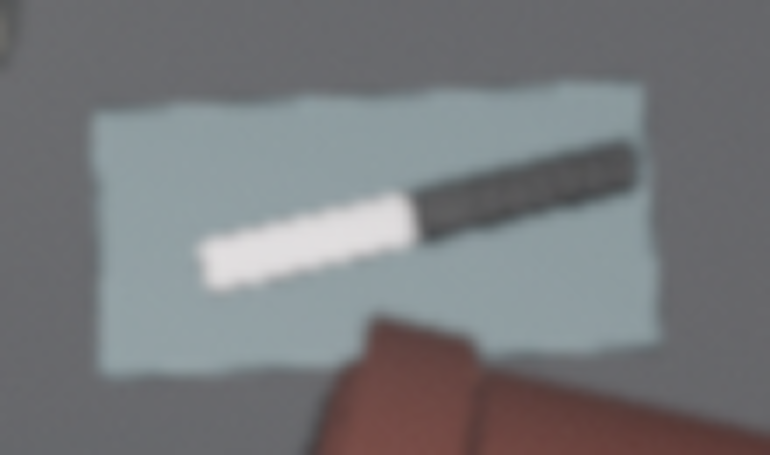

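Run:
```python
from h import *
bot.dwell(.5); print(bot.finish_job())
```

```text
the job is handed in; nothing more can be done
None
```

The job is done and handed in at about 69 s of robot time. No verdict came back.

**What I did:**
- **Prying:** I pried the lid's front free with the bar in the notch. The force peaked near 6 N, then dropped, and the front stayed up. I then laid the bar back on its mat.
- **Lid:** I lifted it off by its rib and laid it level on the bench at about (0.34, -0.27).
- **Capsules:** There were two, in the outer bays of the case, and I stood them in the drawer's left and right bays.
- **Drawer:** I pushed it home. A second push stopped at the same point (0.0227 m in the tester's frame, against 0.023 m expected).

**Last checks:**
- **Drawer:** The pictures show the front panel against the tester.
- **Lid:** It lies flat and right way up.
- **Case:** It is empty.
- **Bystanders:** The bottle, beaker and weight look unmoved by eye.
- **Pry bar:** It was about 25–30 mm from where I left it, most likely the announced knock. Its middle is still on the mat, about 5 mm and 20 mm from the mat's centre, so I left it there.
- **Not checked:** The capsules cannot be seen in the closed drawer. They stood upright just before I pushed it in.

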